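Dock the sample carrier and snap its cover on

ROBOT

A 6-joint arm with a two-finger parallel gripper is mounted at the origin on a cart in front of the work surface, level with it; the furniture and walls round the work are solid. World frame = base frame: x ahead of the robot, y to its left, z up, the work surface at z = 0. Lengths are in mm, angles in rad, forces in N, time in s.
With the tool pointing down it reaches from about 275 to 750 mm from the base axis. Payload 10.2 kg.
Tool frame: the origin (TCP) lies between the finger pads; the fingertips stand 11 mm ahead of it and the grasp point (between the pads) lies 8 mm behind it (ctrl.nose_length is the distance from the TCP to the fingertips, in mm); x points along the fingers, y is the direction in which the jaws open and shut, and the axes are right-handed (so a half turn about x gives the same grasp; the last joint's range is limited). The gripper opens to 85 mm and grips with 20 to 120 N. Pads are 22 mm wide; open, the fingers measure 114 mm over their backs; the gripper's body (76 mm by 85 mm) begins 54 mm behind the grasp point. The pads swing forward as they close: fully open they stand 13 mm farther back than shut.
Start: joints at [-1.477, 0.313, 1.498, -0, 1.331, -0.223], TCP at [163.539, -498.885, 242.294] pointing down, gripper open.
Joint ranges: [-2.94, 2.94], [-0.97, 2.17], [0.19, 2.56], [-1.23, 4.37], [0.02, 3.11], [-2.88, 2.88]. Speed limits (rad/s): [2.39, 2.39, 3.01, 3.14, 3.14, 3.14].

INTERFACE

Orientations are given as a unit quaternion [w, x, y, z].
In Python, from rig import ctrl, capture, ticket gives the robot as it stands.
- The arm moves only by the tool step_arm, never from a script. Its argument "commands" is a list of rows, each a list of 2 entries, a list of its own where there are three numbers: the shift along the world's x, y, z normalised to -1 to 1, where 1 is 0.04 m, then the turn about the world's z normalised to -1 to 1, where 1 is 180 degrees. A call has 1 to 5 rows; each row shifts and turns the commanded pose from where the row before left it; what a row does not reach is not made up. A row lasts 1/10 s, in which the tool goes at most 50 mm and 8.59 degrees, less where a joint would pass 70% of its speed; a pose out of reach is approached as far as the arm can. A call with a number of a shift or a turn outside -1 to 1 is refused whole. A call with a gripper value outside its range is refused whole. "gripper" is the closure, from -1 (fully open) to 1 (shut), so that 0 is half open, set as the call begins (left out, the last holds). The fingers move at their own pace and stop on an object; "force" is the grip in N (left out, the last holds). Time passes only in rows, so rows that do not move let the fingers close. It gives the time, the measured TCP pose, the force and the opening at its end, in the units of the state.
- ctrl.sense(): the state, without advancing time (a new reading comes with each control period).
- capture(name): name is "scene" or "top"; returns a dict with "image" (480x640x3 uint8, blue, green, red), "fov_y" (degrees; the focal length in pixels is half the picture's height over the tangent of half this angle, whatever the lens; pixels are square), "cx", "cy" (the principal point, pixels), "origin" and "orientation" of the camera in the world. Camera axes: x right, y down, z forward; pixel columns grow to the right and rows downward; lengths in mm; the calibration is good to about 2 mm. A picture is of the moment at which its call begins. There is no depth.
- ticket.finish_job(): hands the job in, once; it reports no verdict.
The state is a dict: "time_s": time; "joints": joint angles; "dq": joint speeds; "tau": joint torques, N m; "eef_pos": TCP position; "ee_rot": TCP orientation; "force": force on the tool from outside, world axes, zero at the start; "wrist_torque": the same for the moment, N m; "grip_width": opening from 0.0 (shut) to 1.0 (fully open).
Only numpy, scipy, OpenCV 4.12 (cv2) and the standard library are available. Lean on these libraries where they do the work, as an engineer would, in place of code of your own. Each camera call takes 0.05 s, during which the arm holds its last target.

TASK

Push the open sample carrier along the table into the aluminium nest until it is fully home against the nest's back stop; do not lift it. Then put the blue cover on the carrier and press it down until both yellow catches snap over its edges, and finish while still holding the cover's grip rib and pressing the cover firmly down (about 10 N or more; do not let go). Leave the red-capped bottle, the yellow-capped jar and the bench timer where they stand.

Things in the scene. Friction and masses are not known exactly. Their poses are not given: they have to be found in the camera images.
- nest_seat (a point): table point where the centre of the carrier's underside lies when home. Fixed nest, a U of aluminium bars, no floor, open to local -y: back stop (14 mm high) inner face at local y = +61 mm; side rails (10 mm high) inner faces at x = +-57 mm, from the stop to y = -30 mm, then flaring 26 degrees out to y about -70 mm. The carrier slides in along local +y
- carrier: loose grey-white open carrier, 0.4 to 0.65 kg (slides at 2 to 5 N), origin at underside centre. Foot 110 (x) by 120 (y) by 10 mm; flat end walls 80 mm wide, outer faces at y = +-60 mm, 48 mm high (push there, at 10 to 40 mm height); tray rim 32 mm high, outline 84 x 104. It starts 90 to 140 mm from home along the nest's local -y, up to 8 mm aside, 0.12 rad askew
- catch_a (a joint): bend of the yellow catch on the carrier's +x side, rad; 0 at rest, grows outward. Its barb (ramp 8 to 22 mm above the rim) laps 3.5 mm over the cover's edge; the cover must bend both by about 0.12 rad to pass: the push rises to roughly 10 N in all, drops suddenly as the barbs spring back, and rises again once the cover sits on the rim
- catch_b (a joint): the same for the catch on the carrier's -x side
- cover_grip (a point): grip point in the upright rib of the loose blue cover, 70 g, 28 mm above its underside, on its centre line. Plate 84 (x) by 104 (y) by 6 mm; rib 14 mm thick (x), 60 mm long (y), from 6 to 40 mm above the underside: grip it across x. It lies flat, rib up, and fits the carrier either way round (x along the carrier's x)
- cover_under (a point): centre of the cover's underside, axes as cover_grip; 32 mm above the carrier's origin and right over it when the cover is home
- carrier_rim (a point): centre of the carrier's tray rim, 32 mm above the carrier's origin, axes as the carrier; the cover's underside comes to this point. Guides at ends and corners stand 1.5 mm clear of the cover's outline up to 16 mm above this point, then slope 5 mm outward up to 25 mm above it (lead-in). The catches' tops are 23 mm above it
- bottle: small loose reagent bottle with red cap, 40 mm wide, 78 mm tall, bystander, origin at the underside
- jar: small loose jar with yellow cap, 52 mm wide, 66 mm tall, bystander, origin at the underside
- timer: small loose bench timer, 58x66x19 mm, bystander, origin at the underside
Mind the look-alikes: they are no part of the job. Of the things shaped like the part that bears cover_grip, the blue one is meant.

How it is judged (in metres and radians):
On the way, in this order (a step that is already met when the one before it is completed fails the run):
1. the carrier is pushed fully home in the nest, the cover not yet on it (horizontal distance between carrier and nest_seat below 0.006 m and angle between the y axis of carrier and the y axis of nest_seat, either way round below 0.06 rad and distance between cover_under and carrier_rim above 0.04 m), for 0.2 s.
2. the cover sits home on the carrier, both catches sprung back over its edges (distance between cover_under and carrier_rim below 0.004 m and z of cover_under in the frame of carrier_rim below 0.0015 m and value of joint each of catch_a, catch_b below 0.04 rad), for 0.1 s.
At the end, for the whole second after the job is handed in: Carrier within 7 mm and 0.06 rad of home in the nest; cover on its rim (within 4 mm, raised under 1.5 mm, tilted under 0.03 rad); both catches sprung back (under 0.04 rad); fingers touch the cover with over 5 N and it presses on the carrier with over 5 N (all of step 2 and horizontal distance between carrier and nest_seat below 0.007 m and angle between the y axis of carrier and the y axis of nest_seat, either way round below 0.06 rad and angle between carrier's own z axis and vertical below 0.03 rad and angle between the z axis of cover_under and the z axis of carrier_rim, either way round below 0.03 rad and contact force between cover and carrier above 5 N and contact force between the fingers and cover above 5 N); the arm keeps its last pose, push and grip.
It fails at once if the carrier is lifted or tipped (height (world z) of carrier above 0.01 m or angle between carrier's own z axis and vertical above 0.15 rad).
It fails at once if the bottle, the jar or the timer is disturbed (distance of any of bottle, jar, timer from where it was at the start of the episode above 0.02 m or angle between any of bottle, jar's own z axis and vertical above 0.3 rad).
It also fails if it takes over 58 s, if anything falls off the work surface, if the arm or the gripper's body presses on something with over 40 N, if the wrist force passes 120 N, or if a joint passes its speed limit or range.

## Working session

There is one attempt and no reset: what is moved stays moved. The work goes in short steps, Python scripts to look and compute and a tool call to move; the robot and the scene stay as the last step left them, time stands still between calls to the robot, and variables do not carry over. Pictures are saved under pics/ and viewed, and the job is handed in when it is done.

Besides the shell and the picture viewer there is one more tool, called after "Request:" in YAML: its name, and indented under it one key for each argument. step_arm: Moves the arm, as the interface text tells. Its arguments: {"type":"object","properties":{"commands":{"type":"array","items":{"type":"array"}},"gripper":{"type":"number"},"force":{"type":"number"}},"required":["commands"]}

```bash
ls; mkdir -p pics; python3 - <<'E'
from rig import ctrl,capture,ticket
import cv2,json,pickle
print(ctrl.sense())
for n in("scene","top"):
    c=capture(n); cv2.imwrite(f"pics/{n}0.png",c["image"]); pickle.dump(c,open(f"{n}0.pkl","wb"))
    print(n,{k:v for k,v in c.items() if k!="image"})
E
```

```text
pics
{'time_s': 0.0, 'joints': array([-1.47739593e+00,  3.13427691e-01,  1.49845360e+00,  2.94991589e-06,
        1.33099164e+00, -2.23393031e-01]), 'dq': array([ 0.0002811 ,  0.00052459,  0.00121861,  0.00015958,  0.00060903,
       -0.00019604]), 'tau': array([ 8.13736006e-04, -4.12263787e+01, -2.59748018e+01, -1.00664781e-04,
        4.02790611e-03,  2.84350484e-06]), 'eef_pos': array([ 163.51749647, -498.62491195,  241.74026478]), 'ee_rot': array([ 0.11108373,  0.69828513,  0.11198698, -0.69822431]), 'force': array([ 1.09655002, -0.53998594, -0.64030723]), 'wrist_torque': array([ 0.0048428 , -0.02998059, -0.05686715]), 'grip_width': 1.0025440197429505}
scene {'fov_y': 57.64011255051164, 'cx': 314.38548077056055, 'cy': 243.75571025668256, 'origin': array([224.96145671, 489.15415266, 799.54379722]), 'orientation': array([ 0.11990764, -0.31606404,  0.88494692, -0.32030398])}
top {'fov_y': 46.946296791318446, 'cx': 320.90823169605625, 'cy': 227.79687100858337, 'origin': array([ 298.69355931,    2.75068577, 1482.48440443]), 'orientation': array([-0.07622888,  0.7370018 , -0.66785585,  0.07061209])}
```

View pics/top0.png

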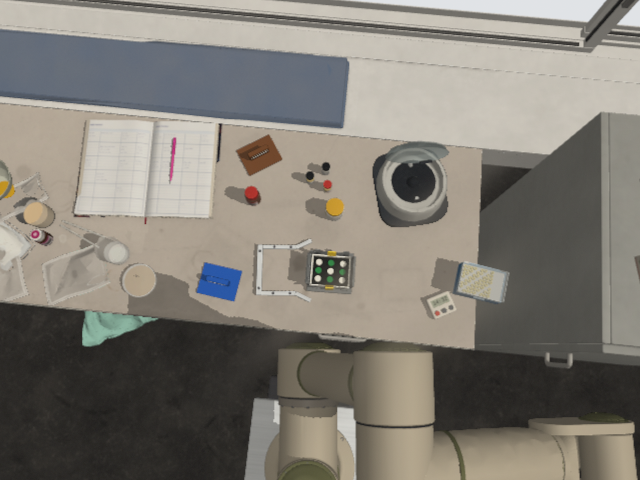

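View pics/scene0.png

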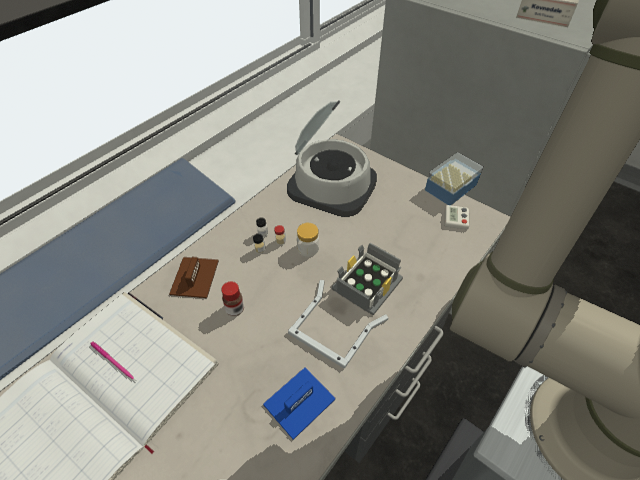

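The top view shows the blue cover at (219,282), a brown look-alike cover at (259,154), the nest at (258-310, 240-300) opening right, and the carrier at (330,271). The blue cover fits the description, so I'll enlarge the view to confirm it.

```bash
cat > h.py <<'E'
import numpy as np,cv2,pickle
from scipy.spatial.transform import Rotation as R
def cam(c):
    q=c["orientation"]; return R.from_quat([q[1],q[2],q[3],q[0]]).as_matrix(),np.array(c["origin"]),240/np.tan(np.radians(c["fov_y"]/2)),c["cx"],c["cy"]
def p2w(c,u,v,z):
    M,o,f,cx,cy=cam(c); d=M@np.array([(u-cx)/f,(v-cy)/f,1]); return o+d*(z-o[2])/d[2]
def w2p(c,p):
    M,o,f,cx,cy=cam(c); q=M.T@(np.array(p,float)-o); return np.array([q[0]/q[2]*f+cx,q[1]/q[2]*f+cy])
def crop(c,x0,y0,w,h,s,name):
    cv2.imwrite("pics/"+name,cv2.resize(c["image"][y0:y0+h,x0:x0+w],None,fx=s,fy=s,interpolation=cv2.INTER_CUBIC))
def load(n): return pickle.load(open(n+".pkl","rb"))
E
python3 - <<'E'
from h import *
t=load("top0"); s=load("scene0")
crop(t,190,220,170,100,4.7,"t0a.png")
crop(s,255,230,155,115,5,"s0a.png")
crop(s,250,355,100,90,6,"s0b.png")
E
```

```text
(no output)
```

View pics/t0a.png

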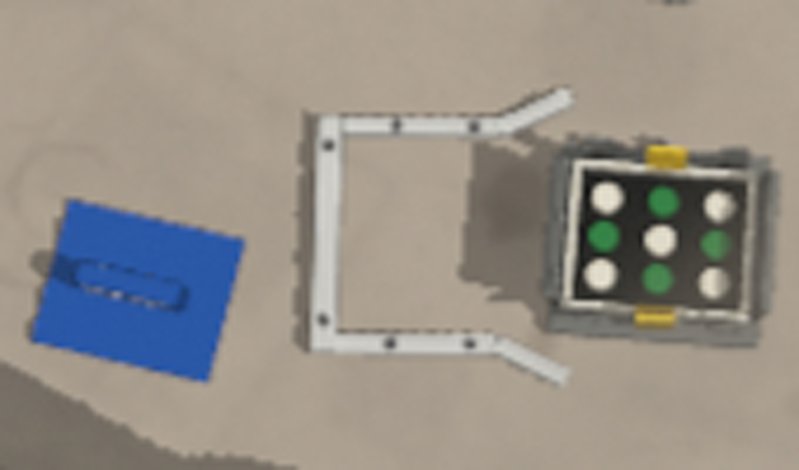

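View pics/s0a.png

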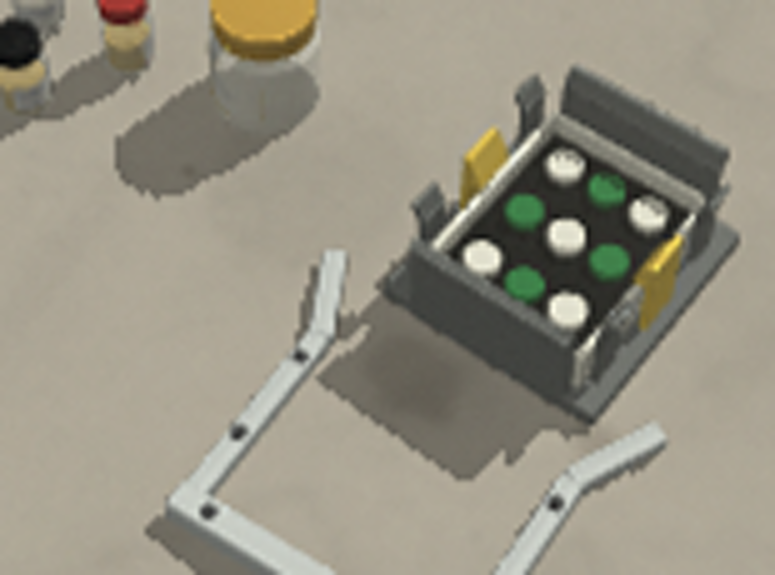

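View pics/s0b.png

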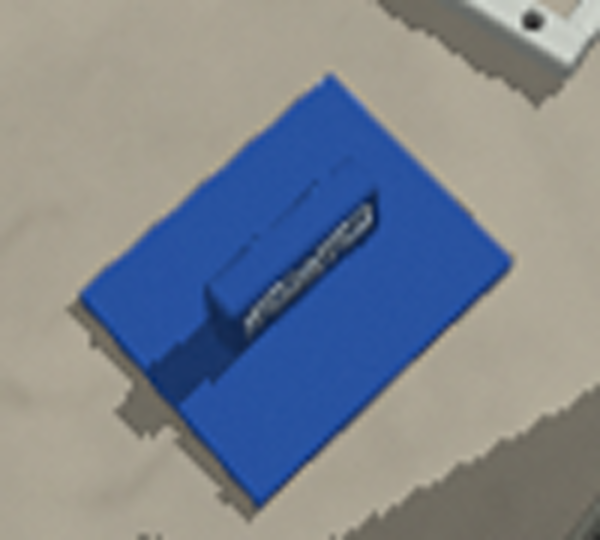

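```bash
python3 - <<'E'
from h import *
from scipy.optimize import least_squares
t=load("top0"); s=load("scene0")
T=lambda L:[(190+u/4.7-.4,220+v/4.7-.4) for u,v in L]
S=lambda L,x,y,k:[(x+u/k-.4,y+v/k-.4) for u,v in L]
print("pitch",[p2w(t,319,242,0),p2w(t,358,242,0)])
cov_t=T([(68,199),(244,238),(209,381),(32,341)]); cov_s=S([(330,75),(512,262),(260,508),(80,297)],250,355,6)
print("top cov");[print(p2w(t,*p,6).round(1)) for p in cov_t]
print("scene cov");[print(p2w(s,*p,6).round(1)) for p in cov_s]
n_t=T([(341,133),(492,136),(335,333),(492,334)])
print("nest in (ztop10)");[print(p2w(t,*p,10).round(1)) for p in n_t]
print("rim");[print(p2w(t,*p,32).round(1)) for p in T([(578,160),(752,175),(748,318),(562,303)])]
print("catch");[print(p2w(t,*p,53).round(1)) for p in T([(666,157),(656,317)])]
print("foot");[print(p2w(t,*p,10).round(1)) for p in T([(757,345),(775,155),(548,330),(560,150)])]
print("scene foot z0");[print(p2w(s,*p,z).round(1)) for p,z in zip(S([(590,423),(740,240),(590,410),(385,285)],255,230,5),(0,10,10,10))]
print("bottle jar", p2w(t,252,193,78),p2w(t,335,207,66))
E
```

```text
pitch [array([570.77211908,  31.39164791,   0.        ]), array([581.23600759, -74.4534846 ,   0.        ])]
top cov
[484.9 334.    6. ]
[472.5 230.8   6. ]
[389.9 240.1   6. ]
[402.4 342.8   6. ]
scene cov
[472.5 230.7   6. ]
[390.5 241.5   6. ]
[403.  343.7   6. ]
[485.2 332.7   6. ]
nest in (ztop10)
[537.7 182.4  10. ]
[544.5  95.9  10. ]
[423.4 172.1  10. ]
[431.6  83.6  10. ]
rim
[531.9  44.6  32. ]
[533.1 -54.   32. ]
[452.5 -58.8  32. ]
[450.6  45.4  32. ]
catch
[535.1  -4.6  53. ]
[445.8  -7.5  53. ]
foot
[440.1 -66.1  10. ]
[549.5 -67.   10. ]
[436.9  52.3  10. ]
[540.2  56.2  10. ]
scene foot z0
[439.5  48.7   0. ]
[438.5 -64.6  10. ]
[440.4  49.   10. ]
[545.6  53.5  10. ]
bottle jar [669.55332044 218.28010485  78.        ] [656.31123912  -2.65843695  66.        ]
```

```bash
cat >> h.py <<'E'
def loc(cx,cy,yaw,P):
    P=np.array(P,float); c,s=np.cos(yaw),np.sin(yaw)
    return np.c_[cx+c*P[:,0]-s*P[:,1],cy+s*P[:,0]+c*P[:,1],P[:,2]]
def draw(c,img,pose,polys,s,x0,y0,col):
    for P in polys:
        q=np.array([w2p(c,p) for p in loc(*pose,P)]); q=((q-[x0,y0]+.5)*s)
        cv2.polylines(img,[np.round(q*8).astype(int)],False,col,1,cv2.LINE_AA,3)
def box(a,b,z): return [(-a,-b,z),(a,-b,z),(a,b,z),(-a,b,z),(-a,-b,z)]
NEST=[[(-57,-30,10),(-57,61,10)],[(57,-30,10),(57,61,10)],[(-57,61,14),(57,61,14)],[(-76.5,-70,10),(-57,-30,10)],[(76.5,-70,10),(57,-30,10)]]
CAR=[box(55,60,10),box(42,52,32),[(-40,-60,48),(40,-60,48)],[(-40,60,48),(40,60,48)]]
COV=[box(42,52,6),box(7,30,40)]
def overlay(c,x0,y0,w,h,s,name,items):
    im=cv2.resize(c["image"][y0:y0+h,x0:x0+w],None,fx=s,fy=s,interpolation=cv2.INTER_CUBIC)
    for pose,pol,col in items: draw(c,im,pose,pol,s,x0,y0,col)
    cv2.imwrite("pics/"+name,im)
E
python3 - <<'E'
from h import *
t=load("top0"); s=load("scene0")
it=[((485.9,116.5,.088),NEST,(0,0,255)),((491,-6,.02),CAR,(255,0,255)),((437.5,287,-.12),COV,(0,255,255))]
overlay(t,190,220,170,100,4.7,"o1.png",it)
overlay(s,255,230,155,115,5,"o2.png",it)
q=R.from_quat([0.69828513,0.11198698,-0.69822431,0.11108373]).as_matrix();print(q.round(3))
E
```

```text
[[-0.     0.312 -0.95 ]
 [ 0.001 -0.95  -0.312]
 [-1.    -0.001 -0.   ]]
```

View pics/o1.png

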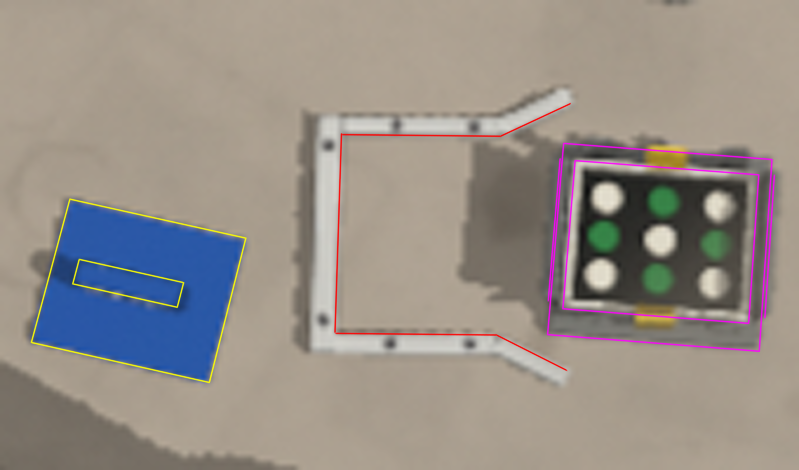

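View pics/o2.png

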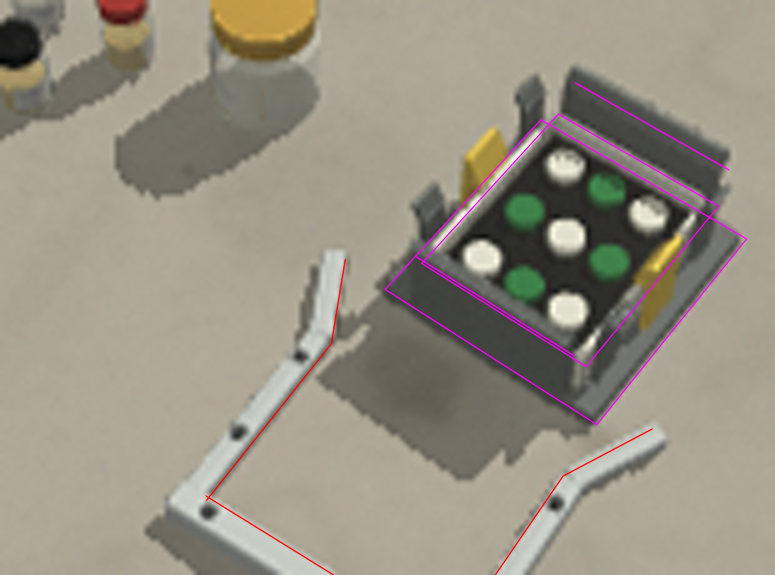

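Request:
step_arm:
  commands:
    - [[0.75,0.88,0],0.0388]
    - [[0.75,0.88,0],0.0388]
    - [[0.75,0.88,0],0.0388]
    - [[0.75,0.88,0],0.0388]
    - [[0.75,0.88,0],0.0388]
  gripper: 0
  force: 40

```text
time_s: 0.6
eef_pos: [314.3, -321.2, 242.1]
ee_rot: [0.317, 0.632, 0.317, -0.632]
force: [0.8, -0.8, 0.7]
grip_width: 0.501
```

Request:
step_arm:
  commands:
    - [[0.75,0.88,0],0.0388]
    - [[0.75,0.88,0],0.0388]
    - [[0.75,0.88,0],0.0388]
    - [[0.75,0.88,0],0.0388]
    - [[0.75,0.88,0],0.0388]

```text
time_s: 1.1
eef_pos: [464.4, -145.1, 242.2]
ee_rot: [-0.492, -0.507, -0.493, 0.507]
force: [0.5, -1.3, 0.0]
grip_width: 0.497
```

Request:
step_arm:
  commands:
    - [[0.75,0.88,0],0.0388]
    - [[0,0,0],0]
    - [[0,0,0],0]

```text
time_s: 1.4
eef_pos: [493.6, -111.1, 241.8]
ee_rot: [0.521, 0.477, 0.522, -0.478]
force: [-0.9, -0.5, 0.2]
grip_width: 0.5
```

Request:
step_arm:
  commands:
    - [[0,0,-1],-0.0217]
    - [[0,0,-1],0]
    - [[0,0,-1],0]
    - [[0,0,-1],0]
    - [[0,0,-0.8],0]

```text
time_s: 1.9
eef_pos: [492.2, -112.7, 48.4]
ee_rot: [0.503, 0.496, 0.504, -0.496]
force: [0.2, 0.6, 0.1]
grip_width: 0.495
```

Request:
step_arm:
  commands:
    - [[0,0,-0.55],0]
    - [[0,0.3,0],0]
    - [[0,0,0],0]

```text
time_s: 2.2
eef_pos: [493.2, -99.3, 28.9]
ee_rot: [0.504, 0.495, 0.505, -0.496]
force: [-0.7, -0.6, 0.1]
grip_width: 0.5
```

```bash
cat >> h.py <<'E'
def yaw(q):
    m=R.from_quat([q[1],q[2],q[3],q[0]]).as_matrix(); return np.arctan2(m[1,1],m[0,1])
def snap(k):
    from rig import ctrl,capture
    s=ctrl.sense(); print(round(s["time_s"],2),s["eef_pos"].round(1),"yaw",round(yaw(s["ee_rot"]),3),"F",s["force"].round(1),"g",round(s["grip_width"],3))
    r=[]
    for n in("scene","top"):
        c=capture(n); pickle.dump(c,open(f"{n}{k}.pkl","wb")); r.append(c)
    return r
E
python3 - <<'E'
from h import *
s,t=snap(1)
it=[((485.9,116.5,.088),NEST,(0,0,255)),((493,-5,.02),CAR,(255,0,255))]
overlay(s,255,180,190,150,4.2,"o3.png",it)
E
```

```text
2.2 [493.2 -99.3  28.9] yaw 0.018 F [-0.7 -0.6  0.1] g 0.5
```

View pics/o3.png

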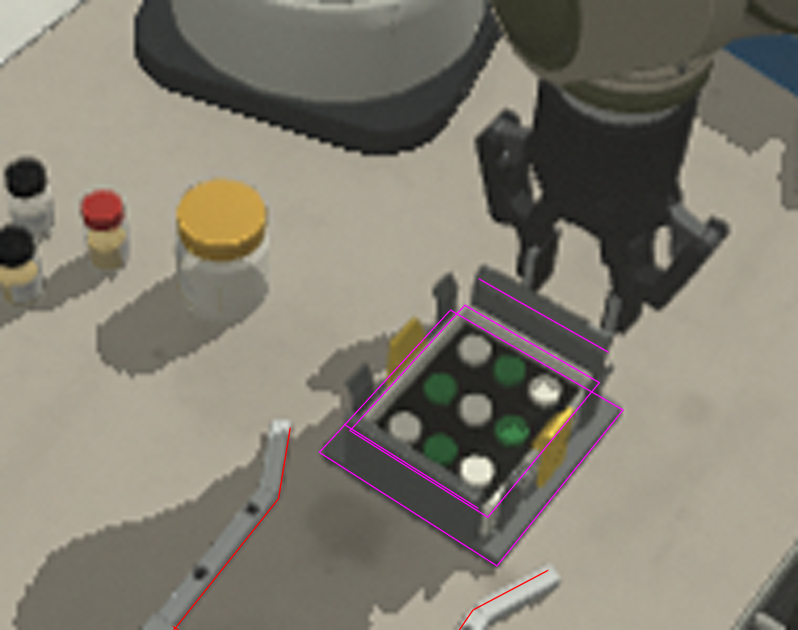

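Request:
step_arm:
  commands:
    - [[0,0.3,0],0]
    - [[0,0.15,0],0]
    - [[0,0.1,0],0]
    - [[0,0.1,0],0]

```text
time_s: 2.7
eef_pos: [494.0, -73.8, 28.9]
ee_rot: [0.505, 0.495, 0.504, -0.495]
force: [0.4, -6.0, 3.0]
grip_width: 0.497
```

Request:
step_arm:
  commands:
    - [[0,0.1,0],0]
    - [[0,0.1,0],0]
    - [[0,0,0],0]

```text
time_s: 3.0
eef_pos: [494.0, -65.6, 28.7]
ee_rot: [0.505, 0.495, 0.504, -0.495]
force: [0.6, -2.7, 1.1]
grip_width: 0.503
```

Request:
step_arm:
  commands:
    - [[-0.004,0.2,0],0.002]
    - [[-0.004,0.2,0],0.002]
    - [[-0.004,0.2,0],0.002]
    - [[-0.004,0.2,0],0.002]
    - [[-0.004,0.2,0],0.002]

```text
time_s: 3.5
eef_pos: [493.2, -25.9, 28.6]
ee_rot: [0.513, 0.487, 0.512, -0.487]
force: [0.6, -5.3, 3.1]
grip_width: 0.494
```

```bash
python3 - <<'E'
from h import *
s,t=snap(2)
it=[((485.9,116.5,.088),NEST,(0,0,255)),((490,46,.05),CAR,(255,0,255))]
overlay(s,235,210,190,150,4.2,"o4.png",it)
E
```

```text
3.5 [493.2 -25.9  28.6] yaw 0.05 F [ 0.6 -5.3  3.1] g 0.494
```

View pics/o4.png

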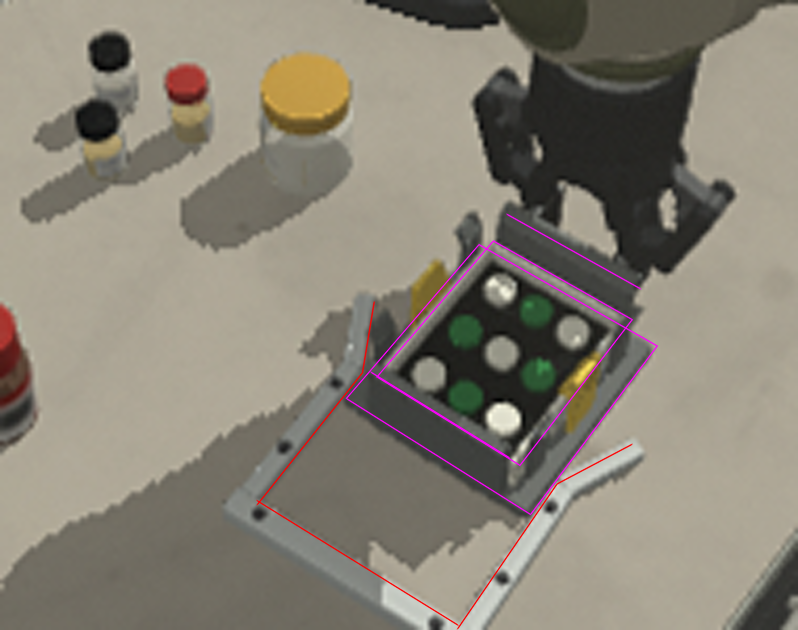

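Request:
step_arm:
  commands:
    - [[-0.005,0.2,0],0.003]
    - [[-0.005,0.2,0],0.003]
    - [[-0.005,0.2,0],0.003]
    - [[-0.005,0.2,0],0.003]
    - [[-0.005,0.2,0],0]

```text
time_s: 4.1
eef_pos: [491.8, 15.0, 28.3]
ee_rot: [0.522, 0.478, 0.521, -0.477]
force: [2.3, -3.3, -0.3]
grip_width: 0.5
```

Request:
step_arm:
  commands:
    - [[-0.01,0.2,0],0]
    - [[-0.01,0.2,0],0]
    - [[-0.01,0.15,0],0]
    - [[-0.01,0.1,0],0]

```text
time_s: 4.5
eef_pos: [490.0, 40.9, 28.3]
ee_rot: [0.521, 0.477, 0.522, -0.478]
force: [0.8, -4.2, 0.1]
grip_width: 0.505
```

Request:
step_arm:
  commands:
    - [[0,0.05,0],0]
    - [[0,0.05,0],0]
    - [[0,0,0],0]

```text
time_s: 4.8
eef_pos: [490.1, 43.5, 28.3]
ee_rot: [0.522, 0.477, 0.521, -0.478]
force: [-0.0, -9.2, -0.2]
grip_width: 0.499
```

Request:
step_arm:
  commands:
    - [[0,0.04,0],0]
    - [[0,0,0],0]

```text
time_s: 5.0
eef_pos: [490.3, 43.9, 28.6]
ee_rot: [0.522, 0.477, 0.521, -0.478]
force: [-2.2, -19.1, 3.4]
grip_width: 0.499
```

Request:
step_arm:
  commands:
    - [[0,0.04,0],0]
    - [[0,0,0],0]

```text
time_s: 5.2
eef_pos: [490.4, 44.3, 28.9]
ee_rot: [0.523, 0.476, 0.521, -0.479]
force: [-5.5, -29.2, 8.4]
grip_width: 0.502
```

```bash
python3 - <<'E'
from h import *
s,t=snap(3)
it=[((485.9,116.5,.088),NEST,(0,0,255)),((485.9,116.5,.088),CAR,(255,0,255))]
overlay(s,235,210,190,150,4.2,"o5.png",it)
E
```

```text
5.2 [490.4  44.3  28.9] yaw 0.089 F [ -5.5 -29.2   8.4] g 0.502
```

View pics/o5.png

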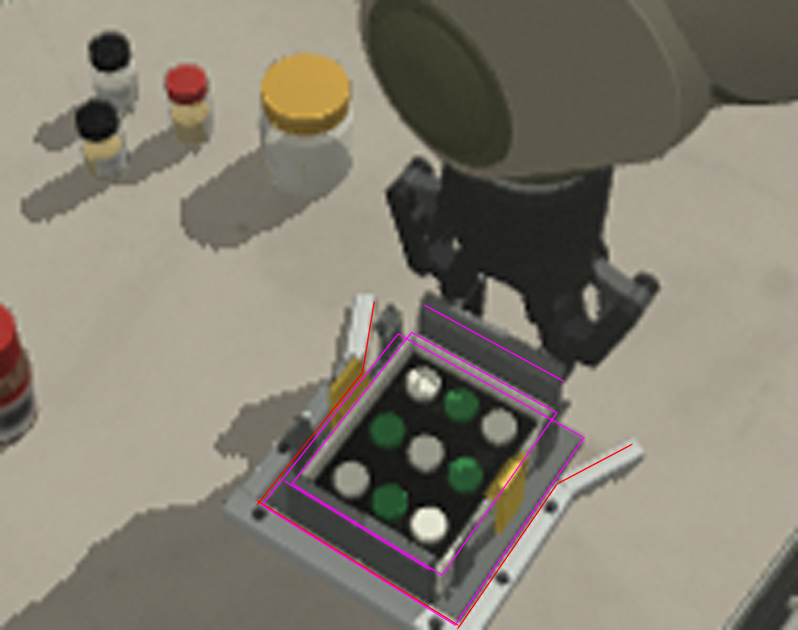

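Request:
step_arm:
  commands:
    - [[0,-0.1,0],0]
    - [[0,-0.5,0],0]
    - [[0,-0.2,0.6],0]
    - [[0,0,1],0]
    - [[0,0,1],0]

```text
time_s: 5.8
eef_pos: [489.4, 15.7, 133.1]
ee_rot: [0.52, 0.478, 0.522, -0.478]
force: [0.4, -0.6, 0.2]
grip_width: 0.504
```

Request:
step_arm:
  commands:
    - [[0,0,1],0]
    - [[-0.15,0.8,0.5],-0.0167]
    - [[-0.15,1,0],-0.0167]
    - [[-0.15,1,0],-0.0167]
    - [[-0.15,1,0],-0.0167]

```text
time_s: 6.3
eef_pos: [465.3, 169.2, 192.3]
ee_rot: [-0.468, -0.53, -0.468, 0.53]
force: [1.0, 0.5, -1.4]
grip_width: 0.503
```

```bash
python3 - <<'E'
from h import *
s,t=snap(4)
E
```

```text
6.3 [465.3 169.2 192.3] yaw -0.125 F [ 1.   0.5 -1.4] g 0.503
```

Request:
step_arm:
  commands:
    - [[-0.23,0.98,0],0]
    - [[-0.23,0.98,0],0]
    - [[-0.23,0.98,0],0]
    - [[0,0,-1],0]
    - [[0,0,0],0]

```text
time_s: 6.9
eef_pos: [436.0, 284.6, 148.4]
ee_rot: [-0.468, -0.526, -0.47, 0.532]
force: [0.1, -1.4, -0.0]
grip_width: 0.504
```

```bash
python3 - <<'E'
from h import *
s,t=snap(5)
it=[((485.9,116.5,.088),NEST,(0,0,255)),((485.9,116.5,.088),CAR,(255,0,255)),((437.5,287,-.12),COV,(0,255,255))]
overlay(s,230,220,190,220,3.2,"o6.png",it)
overlay(t,190,220,170,100,4.7,"o7.png",it)
E
```

```text
6.9 [436.  284.6 148.4] yaw -0.121 F [ 0.1 -1.4 -0. ] g 0.504
```

View pics/o6.png

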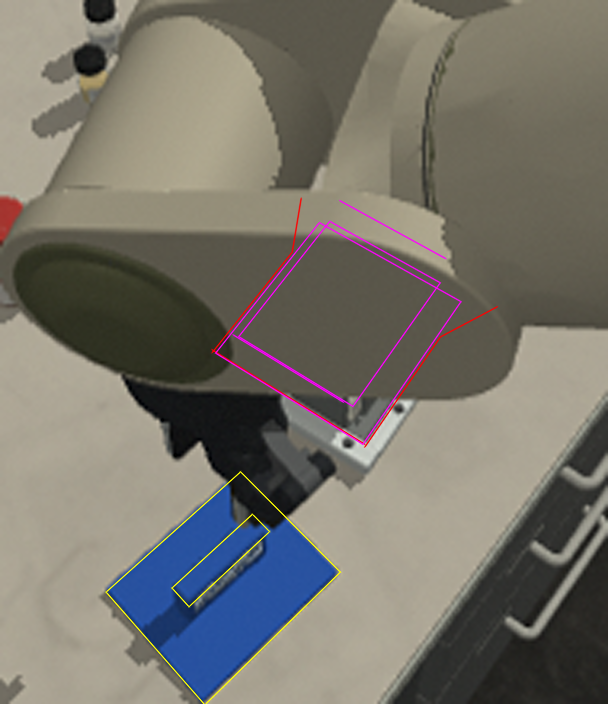

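View pics/o7.png

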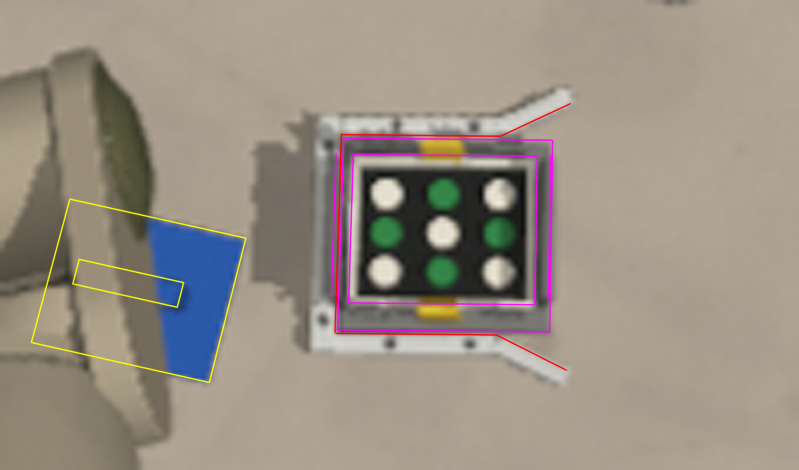

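Request:
step_arm:
  commands:
    - [[0.04,0.06,-1],0]
    - [[0,0,-1],0]
    - [[0,0,-0.8],0]
    - [[0,0,-0.2],0]
    - [[0,0,0],0]

```text
time_s: 7.5
eef_pos: [440.9, 287.1, 33.1]
ee_rot: [0.468, 0.53, 0.468, -0.53]
force: [-0.8, 0.7, 0.2]
grip_width: 0.505
```

```bash
python3 - <<'E'
from h import *
s,t=snap(6)
it=[((437.5,287,-.12),COV,(0,255,255))]
overlay(s,250,340,110,110,5.5,"o8.png",it)
E
```

```text
7.5 [440.9 287.1  33.1] yaw -0.123 F [-0.8  0.7  0.2] g 0.505
```

View pics/o8.png

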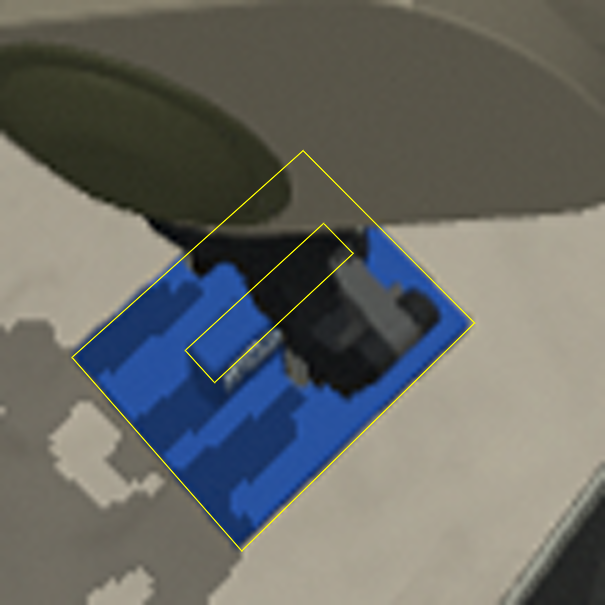

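Request:
step_arm:
  commands:
    - [[-0.08,0,-0.15],0]
    - [[0,0,-0.15],0]
    - [[0,0,0],0]

```text
time_s: 7.9
eef_pos: [436.6, 287.5, 20.0]
ee_rot: [-0.469, -0.529, -0.469, 0.53]
force: [-0.6, 0.4, 0.6]
grip_width: 0.502
```

```bash
python3 - <<'E'
from h import *
s,t=snap(7)
E
```

```text
7.9 [436.6 287.5  20. ] yaw -0.122 F [-0.6  0.4  0.6] g 0.502
```

Request:
step_arm:
  commands:
    - [[0,0,0],0]
    - [[0,0,0],0]
    - [[0,0,0],0]
    - [[0,0,0],0]
    - [[0,0,0],0]
  gripper: 1
  force: 70

```text
time_s: 8.5
eef_pos: [437.2, 287.6, 20.6]
ee_rot: [0.469, 0.53, 0.468, -0.529]
force: [0.1, 0.3, 4.6]
grip_width: 0.147
```

Request:
step_arm:
  commands:
    - [[0,0,0.3],0]
    - [[0,0,0.8],0]
    - [[0,0,1],0]
    - [[0,-0.3,0.6],0.03]
    - [[0,-0.5,0],0.0365]

```text
time_s: 9.0
eef_pos: [438.1, 256.2, 132.1]
ee_rot: [0.524, 0.478, 0.521, -0.474]
force: [0.1, 0.0, -1.9]
grip_width: 0.151
```

Request:
step_arm:
  commands:
    - [[0.25,-0.8,0],0]
    - [[0.25,-0.8,0],0]
    - [[0.2,-0.5,0],0]
    - [[0,0,0],0]

```text
time_s: 9.4
eef_pos: [465.6, 169.6, 128.8]
ee_rot: [0.521, 0.479, 0.52, -0.479]
force: [0.7, 0.4, -1.2]
grip_width: 0.15
```

```bash
python3 - <<'E'
from h import *
s,t=snap(8)
crop(s,200,200,220,190,3.4,"p8.png")
crop(t,190,210,170,110,4.7,"p8t.png")
E
```

```text
9.4 [465.6 169.6 128.8] yaw 0.084 F [ 0.7  0.4 -1.2] g 0.15
```

View pics/p8.png

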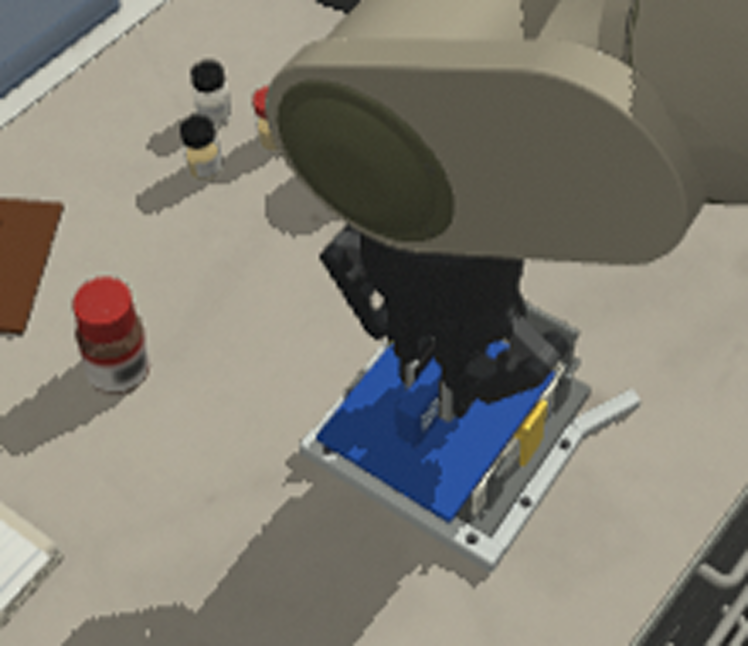

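View pics/p8t.png

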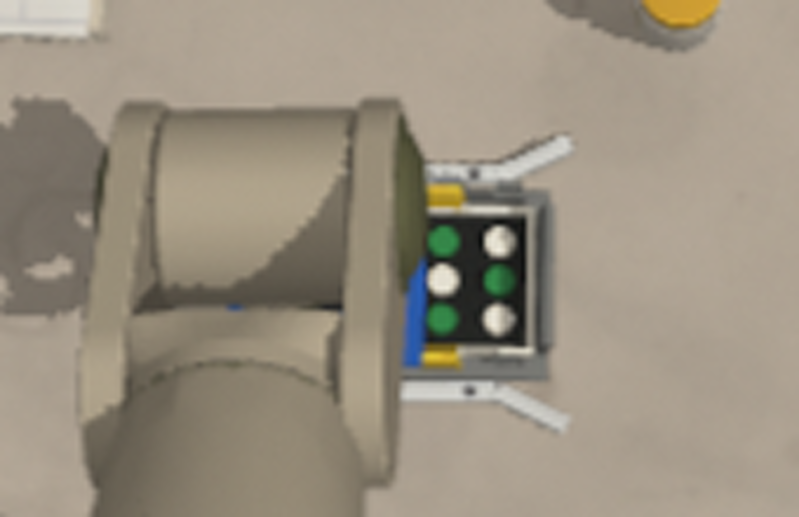

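```bash
python3 - <<'E'
from h import *
s=load("scene8");t5=load("top5")
up=[[(x,y,z+108.2) for x,y,z in P] for P in COV]
overlay(s,255,270,130,100,6,"o9.png",[((465.6,169.6,.086),up,(0,255,255))])
CB=CAR+[[(-42,-6,53),(-42,6,53)],[(42,-6,53),(42,6,53)]]
overlay(t5,255,235,60,70,8,"o10.png",[((485.8,117.5,.088),CAR,(255,0,255))])
overlay(load("scene3"),255,250,130,100,6,"o11.png",[((485.8,117.5,.088),CAR,(255,0,255))])
E
```

```text
(no output)
```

View pics/o9.png

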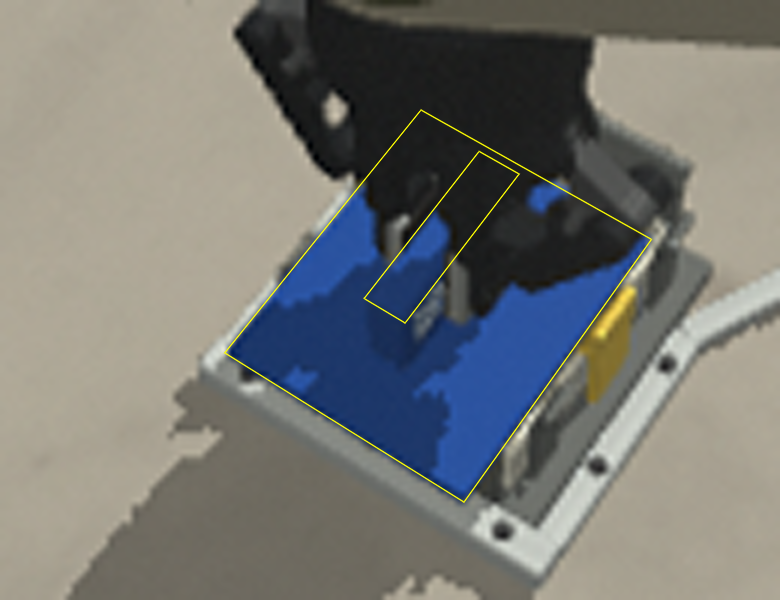

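View pics/o10.png

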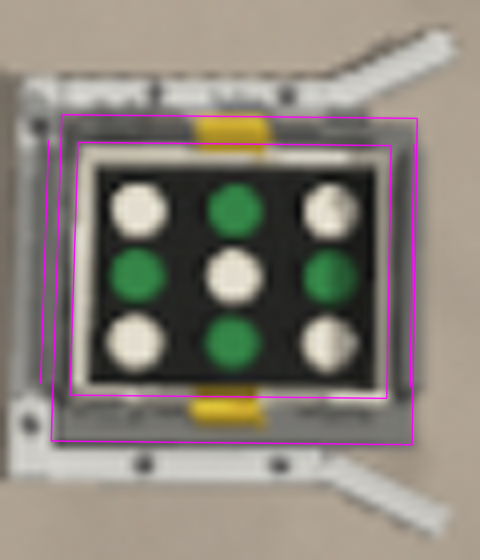

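View pics/o11.png

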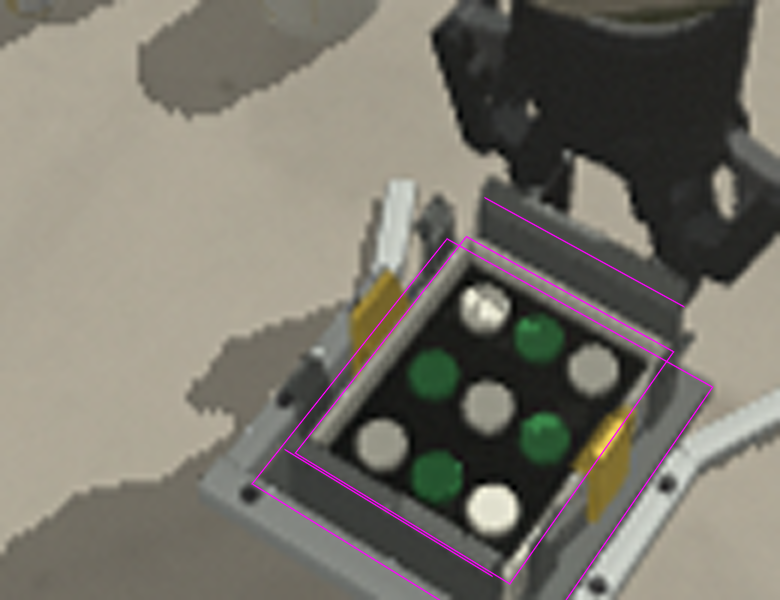

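Request:
step_arm:
  commands:
    - [[0.25,-0.66,0],0]
    - [[0.24,-0.66,0],0]
    - [[0,0,-0.6],0]
    - [[0,0,-0.5],0]
    - [[0,0,0],0]

```text
time_s: 10.0
eef_pos: [482.9, 119.6, 82.5]
ee_rot: [0.52, 0.476, 0.523, -0.479]
force: [-0.6, -0.0, 0.1]
grip_width: 0.152
```

Request:
step_arm:
  commands:
    - [[0,0,0],0]

```text
time_s: 10.1
eef_pos: [484.5, 119.5, 84.8]
ee_rot: [0.521, 0.478, 0.522, -0.478]
force: [0.6, 0.0, -0.5]
grip_width: 0.152
```

```bash
python3 - <<'E'
from h import *
s,t=snap(9)
crop(s,255,260,130,100,6,"p9.png")
E
```

```text
10.1 [484.5 119.5  84.8] yaw 0.088 F [ 0.6  0.  -0.5] g 0.152
```

View pics/p9.png

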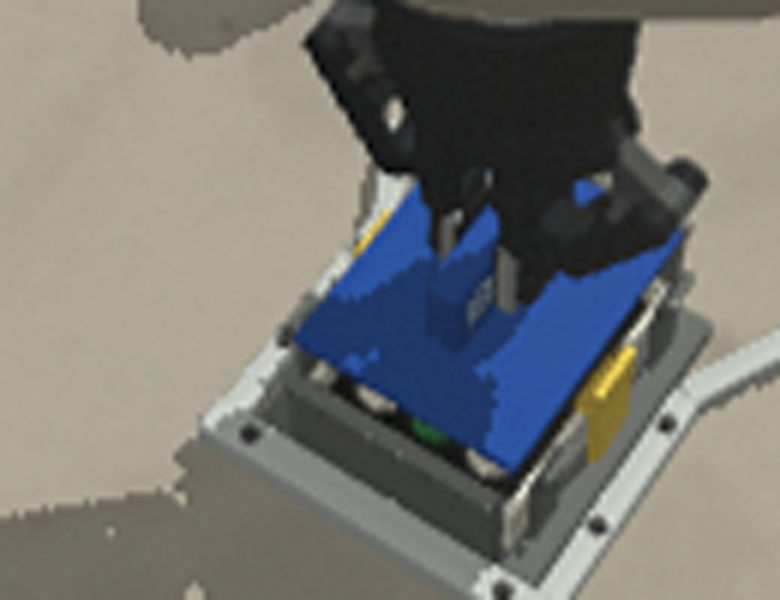

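Request:
step_arm:
  commands:
    - [[0,-0.05,-0.1],0]
    - [[0,0,-0.1],0]
    - [[0,0,-0.1],0]

```text
time_s: 10.5
eef_pos: [484.5, 116.7, 72.1]
ee_rot: [0.521, 0.478, 0.521, -0.478]
force: [0.7, 0.4, -0.6]
grip_width: 0.153
```

Request:
step_arm:
  commands:
    - [[0,0,-0.1],0]
    - [[0,0,-0.05],0]

```text
time_s: 10.7
eef_pos: [484.8, 116.7, 66.1]
ee_rot: [0.521, 0.478, 0.521, -0.478]
force: [1.4, -0.2, 1.1]
grip_width: 0.147
```

Request:
step_arm:
  commands:
    - [[0,0,-0.05],0]
    - [[0,0,-0.05],0]

```text
time_s: 10.9
eef_pos: [485.0, 116.7, 62.7]
ee_rot: [0.522, 0.478, 0.521, -0.477]
force: [1.6, -0.4, 6.8]
grip_width: 0.145
```

Request:
step_arm:
  commands:
    - [[0,0,-0.05],0]
    - [[0,0,-0.05],0]

```text
time_s: 11.1
eef_pos: [484.8, 116.7, 58.4]
ee_rot: [0.521, 0.478, 0.521, -0.478]
force: [0.4, -0.3, 2.3]
grip_width: 0.152
```

Request:
step_arm:
  commands:
    - [[0,0,-0.05],0]
    - [[0,0,-0.05],0]

```text
time_s: 11.3
eef_pos: [484.4, 116.7, 54.0]
ee_rot: [0.521, 0.478, 0.521, -0.478]
force: [1.9, 0.6, -3.6]
grip_width: 0.154
```

Request:
step_arm:
  commands:
    - [[0,0,-0.05],0]
    - [[0,0,0],0]

```text
time_s: 11.5
eef_pos: [484.1, 116.7, 52.6]
ee_rot: [0.521, 0.477, 0.522, -0.478]
force: [-3.1, -0.8, 8.4]
grip_width: 0.148
```

Request:
step_arm:
  commands:
    - [[0,0,-0.04],0]
    - [[0,0,0],0]

```text
time_s: 11.7
eef_pos: [484.2, 116.7, 52.6]
ee_rot: [0.521, 0.477, 0.521, -0.478]
force: [-12.0, -1.3, 29.4]
grip_width: 0.15
```

Request:
step_arm:
  commands:
    - [[0,0,-0.03],0]
    - [[0,0,0],0]
    - [[0,0,0],0]

```text
time_s: 12.0
eef_pos: [484.2, 116.7, 52.5]
ee_rot: [0.521, 0.477, 0.521, -0.478]
force: [-17.3, -1.8, 43.2]
grip_width: 0.155
```

```bash
python3 - <<'E'
from h import *
s,t=snap(10)
crop(s,255,260,130,100,6,"p10.png")
up=[[(x,y,z+32) for x,y,z in P] for P in COV]
overlay(s,255,260,130,100,6,"o12.png",[((485.2,117,.088),up,(0,255,255))])
E
```

```text
12.0 [484.2 116.7  52.5] yaw 0.088 F [-17.3  -1.8  43.2] g 0.155
```

View pics/p10.png

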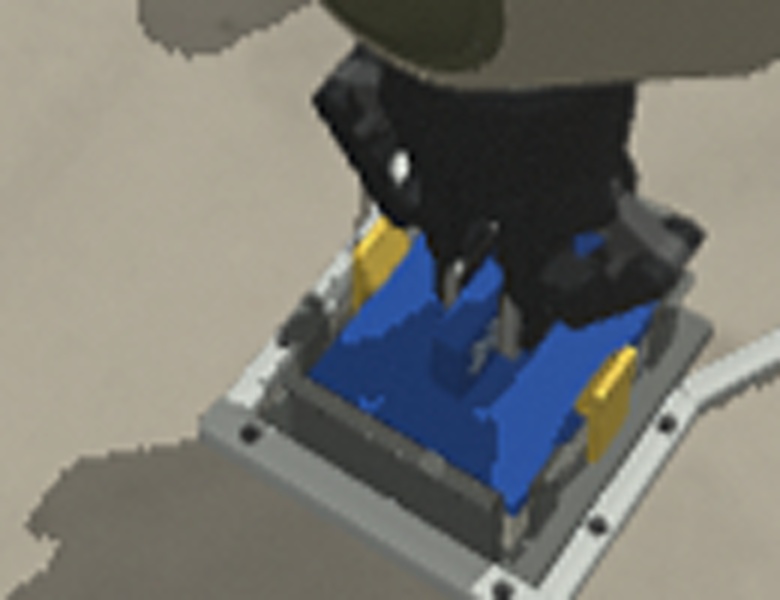

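View pics/o12.png

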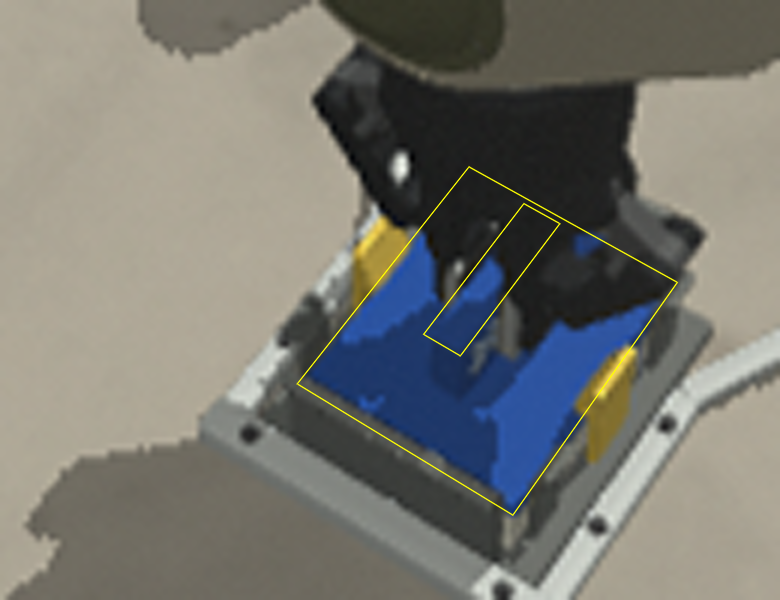

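Request:
step_arm:
  commands:
    - [[-0.01,0,0.02],0]
    - [[0,0,0],0]
    - [[0,0,0],0]

```text
time_s: 12.4
eef_pos: [484.2, 116.7, 52.6]
ee_rot: [0.522, 0.478, 0.521, -0.478]
force: [-11.7, -2.6, 31.9]
grip_width: 0.155
```

Request:
step_arm:
  commands:
    - [[0,0,0],0]
    - [[0,0,0],0]
    - [[0,0,0],0]
    - [[0,0,0],0]
    - [[0,0,0],0]

```text
time_s: 12.9
eef_pos: [484.2, 116.7, 52.6]
ee_rot: [0.522, 0.478, 0.521, -0.478]
force: [-11.8, -1.8, 32.2]
grip_width: 0.154
```

Request:
step_arm:
  commands:
    - [[-0.02,0,0.005],0]
    - [[0,0,0],0]
    - [[0,0,0],0]

```text
time_s: 13.2
eef_pos: [484.2, 116.7, 52.6]
ee_rot: [0.522, 0.478, 0.521, -0.477]
force: [-6.9, -1.5, 25.7]
grip_width: 0.152
```

```bash
python3 - <<'E'
from h import *
s,t=snap(11)
a=cv2.resize(s["image"][290:345,305:365],None,fx=10,fy=10,interpolation=cv2.INTER_CUBIC);cv2.imwrite("pics/p11.png",a)
cv2.imwrite("pics/p11t.png",t["image"])
E
```

```text
13.2 [484.2 116.7  52.6] yaw 0.087 F [-6.9 -1.5 25.7] g 0.152
```

View pics/p11.png

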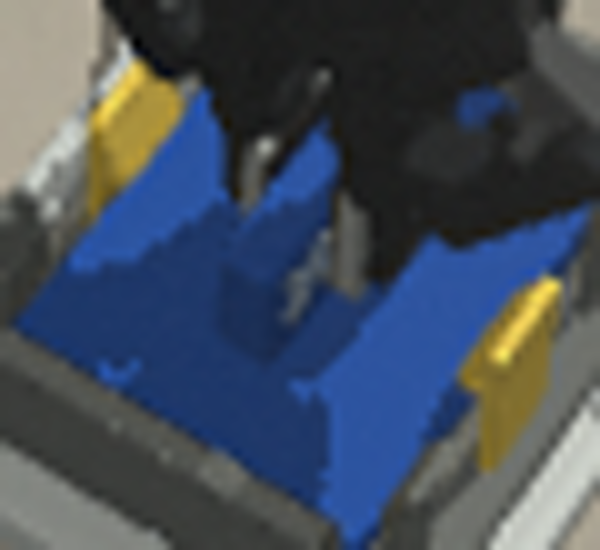

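View pics/p11t.png

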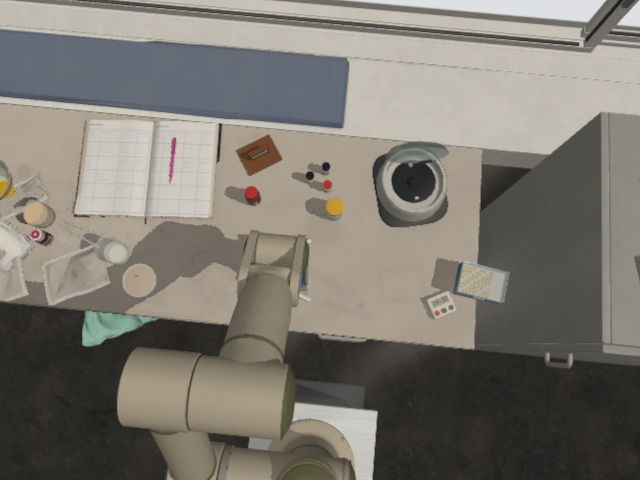

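The crop shows both yellow catches lapping over the cover's edges: +x at about (135,120), -x at about (510,350). The top view shows the bottle, jar and timer where they were. The cover is pressed down with about 26 N, so I'm handing in.

```bash
python3 -c "
from rig import ticket
print(ticket.finish_job())"
```

```text
the job is handed in; nothing more can be done
None
```

I pushed the carrier along the table until it was fully home against the nest's back stop. I then put the blue cover on it, pressed until it snapped in, and handed in while still gripping the rib and pressing down. The interface gave no verdict.

- **Carrier:** the push force rose to about 29 N at the stop. The picture overlay showed it home to within about 1 mm, and tool yaw was 0.089 rad against 0.088 for the nest.
- **Cover:** pressing force rose to about 7 N, fell away, then rose again at tool height 52.6 mm, which is the seated height. The last crop showed both yellow catches lapping over its edges. I judged the catch angles from pictures only.
- **Final hold:** about 26 N downward with the rib gripped. A sideways force of about 7 N remained. It had peaked at 17 N sideways with 43 N downward before I eased off.
- **Bystanders:** the bottle, jar and timer looked unmoved in the last top picture.
- **Time:** about 13 s of the 58 s allowed.

No check failed or disagreed.

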